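# Eject a vial with the clamped trigger gun

### The arm

A 7-joint arm with a two-finger parallel gripper is mounted at the origin on a cart in front of the work surface, level with it; the furniture and walls round the work are solid. World frame = base frame: x ahead of the robot, y to its left, z up, the work surface at z = 0. Lengths are in m, angles in rad, forces in N, time in s.
With the tool pointing down it reaches from about 0.425 to 0.975 m from the base axis. Payload 16.7 kg.
Tool frame: the origin (TCP) lies on the centre line of the jaws, within the pads' length; the fingertips stand 19 mm ahead of it and the grasp point (between the pads) is the TCP; z points along the fingers, y is the line along which they close (so a half turn about z gives the same grasp; the last joint's range is limited). The gripper opens to 85 mm and grips with 20 to 120 N. Pads are 22 mm wide; open, the fingers measure 114 mm over their backs; the gripper's body (76 mm by 85 mm) begins 54 mm behind the grasp point. The pads swing forward as they close: fully open they stand 13 mm farther back than shut.
Start: joints at [-1.389, 0.426, 0.074, 1.606, -0.034, 1.111, -0.067], TCP at [0.219, 0.638, 0.25] pointing down, gripper open.
Joint ranges: [-2.85, 2.85], [-0.5, 2.14], [-1.23, 1.37], [0.21, 2.46], [-1.02, 4.16], [0.16, 2.05], [-2.73, 2.73]. Speed limits (rad/s): [1.89, 1.89, 2.39, 2.39, 3.01, 3.01, 3.01].

### API

Orientations are given as a unit quaternion [x, y, z, w].
In Python, from cell import telemetry, viewer, bot gives the robot as it stands. The module is installed in compiled form; this text tells all that it offers.
- The arm moves only by the tool apply_moves, never from a script. Its argument "commands" is a list of rows, each a list of 3 entries, a list of its own where there are three numbers: the opening, from 0 (shut) to 1 (fully open), then the shift along the tool's x, y, z in units of 25 mm (1.0 is 25 mm), then the turn, a rotation vector about the tool's x, y, z in units of 5 degrees (1.0 is 5 degrees). In form: [[gripper, [x, y, z], [ax, ay, az]], ...]. A call has 1 to 5 rows; each row shifts and turns the commanded pose from where the row before left it, along the tool's axes as they then stand; what a row does not reach is not made up. A row lasts 1/12 s, in which the tool goes at most 41.7 mm and 7.16 degrees, less where a joint would pass 70% of its speed; a pose out of reach is approached as far as the arm can. A call is refused whole if a number of a shift passes 1 or a number of a turn 1, either way. A call with a gripper value outside its range is refused whole. The fingers move at their own pace and stop on an object; the grip force is fixed at half the most. Time passes only in rows, so rows that do not move let the fingers close. It gives the time, the measured TCP pose, the force, the opening and the grip force at its end, in the units of the state.
- telemetry.state(): the state, without advancing time (a new reading comes with each control period).
- viewer.capture(name): name is "scene" or "top" or "wrist"; returns (picture, depth): 420x560x3 uint8, red, green, blue; 420x560 float32, m along the optical axis (not along the pixel's ray), 0 where there is no reading.
- viewer.calibration(name): a dict with "camera_matrix" (3x3 intrinsics, pixels), "R" (3x3) and "t" (3): a world point X has camera coordinates R X + t. Camera axes: x right, y down, z forward; pixel columns grow to the right and rows downward; lengths in m; the calibration is good to about 2 mm. A picture is of the moment at which its call begins: read the wrist's pose just before it. calibration takes no time and is no camera call; for the wrist camera it gives the pose at the moment of the call.
- bot.finish_job(): hands the job in; it is judged then, once.
The state is a dict: "time_s": time; "q": joint angles; "joint_vel": joint speeds; "joint_efforts": joint torques, N m; "position": TCP position; "tool_rot": TCP orientation; "force": force on the tool from outside, world axes, zero at the start; "torque": the same for the moment, N m; "gripper_width": finger opening in m; "grip_force": force on a finger pad.
Only numpy, scipy, OpenCV 4.12 (cv2) and the standard library are available. Lean on these libraries where they do the work, as an engineer would, in place of code of your own. Each camera call takes 0.05 s, during which the arm holds its last target. There are 200 camera calls.

### The job

Put the open tray on the bench under the end of the ejector gun's open trough, so that what drops off it lands in the tray. Then squeeze the gun's sprung trigger all the way until it presses firmly on its stop screw, hold it there for about a second without forcing it, and let it spring right back, so that the vial is pushed off and ends in the tray. Do not touch the vial with the robot, and leave the other things on the bench where they are.

Things in the scene. Friction and masses are not known exactly. Their poses are not given: they have to be found in the camera images.
- picker: Vial ejector gun on its side, fixed on a stand. Origin on the bench under the barrel, z up. Barrel 36 mm wide (x) lies along y, from y -60 (muzzle, facing -y) to 80 mm, top z 88; an open trough 22 mm wide, top z 78, runs on to y -100. Grip runs to -x: x -18 to -115, y 15 to 37, z 57 to 87. Foot 8 mm high: x -112 to 25, y -35 to 70; beyond y -35 all is free below z 55.
- lip (a point): Middle of the open end of the trough, on its floor, 64 mm above the bench, at x 0, y -100 mm of the picker. The vial tips off here, towards the picker's -y.
- trigger: Sprung lever on the grip's -y side. Origin on its upright hinge, at (-26,-12,72) mm of the picker; axes parallel to the picker's when home. 10 mm thick, 22 mm high, it runs 69 mm from the hinge to -x, leaning 0.2 rad to -y. Squeezing swings its tip to picker +y. It drives a push rod, 75 mm per rad; the vial drops at about 0.25 rad.
- trigger_front (a point): Point on the trigger's front (-y) face where it is pressed, 52 mm from the hinge, mid-height (z 72 mm), at rest 64 mm along y from the grip's back; moves with the trigger. Here the spring pushes back with 4 N at first, 8 to 11 N at the stop. The stop is rigid, met between 0.3 and 0.5 rad, different each time; over 40 N from the fingers is forcing it.
- stop_screw: Steel screw 8 mm thick standing out of the front of the grip towards the trigger; origin at its round tip. The trigger's back meets the tip 34 mm from the hinge when fully squeezed. Does not move in a run.
- vial: Clear capped vial, a cylinder 12 mm thick and 44 mm long along its y with a round nose to -y, lying loose in the trough just ahead of the push rod; origin at its centre. Must be moved by the push rod only.
- tray: Open white tray, 56 x 122 x 26 mm outside (long along its y), walls and floor 4 mm, about 150 g, loose on the bench. Origin at the centre of its underside, z up. Can be gripped across its 56 mm width or pushed.
- timer: Bench timer, 67x63x19 mm, loose bystander, origin under its centre.
- microtube_1: Small conical tube 11x44x11 mm lying on the bench, loose bystander (not the vial), origin under its middle.
- tube_50_a: Standing capped tube, 33x34x111 mm, loose bystander, origin under its centre.
- pen_1: Marker pen 17x135x16 mm lying near the bench's front edge, loose bystander, origin under its middle.

How it is judged:
On the way, in this order (a step that is already met when the one before it is completed fails the run):
1. the tray stands flat on the bench with the trough's end over its opening (within 22 mm of its long centre line and 52 mm of its middle lengthwise) (height (world z) of tray below 0.006 m and angle between tray's own z axis and vertical below 0.08 rad and x of lip in the frame of tray between -0.022 and 0.022 m and y of lip in the frame of tray between -0.052 and 0.052 m), for 0.3 s.
2. the trigger is held against its stop screw with over 1.5 N for half a second (contact force between trigger and stop_screw above 1.5 N), for 0.5 s.
At the end, for the whole second after the job is handed in: The vial lies at rest inside the tray (its centre within the tray's outline and no more than 35 mm above the tray's underside), the tray stands flat at rest on the bench, and the trigger is back home (within 0.05 rad) (height (world z) of tray below 0.006 m and angle between tray's own z axis and vertical below 0.08 rad and x of vial in the frame of tray between -0.028 and 0.028 m and y of vial in the frame of tray between -0.061 and 0.061 m and z of vial in the frame of tray below 0.035 m and linear speed of vial below 0.03 m/s and linear speed of tray below 0.02 m/s and angle between the x axis of trigger and the x axis of picker, either way round below 0.05 rad); the robot touches nothing.
It fails at once if the robot touches the vial (contact force between any of the fingers, the arm and vial above 0.3 N).
It fails at once if the trigger is forced: more than 40 N from the fingers (contact force between the fingers and trigger above 40 N).
It fails at once if a bystander is moved by more than 25 mm (distance of any of timer, microtube_1, tube_50_a, pen_1 from where it was at the start of the episode above 0.025 m).
It also fails if it takes over 64 s, if anything falls off the work surface, if the arm or the gripper's body presses on something with over 40 N, if the wrist force passes 120 N, or if a joint passes its speed limit or range.

## Working session

There is one attempt and no reset: what is moved stays moved. The work goes in short steps, Python scripts to look and compute and a tool call to move; the robot and the scene stay as the last step left them, time stands still between calls to the robot, and variables do not carry over. Pictures are saved under pics/ and viewed, at most 10 in all, crops included, and the job is handed in when it is done.

Besides the shell and the picture viewer there is one more tool, called after ">>>" by a JSON object that holds its "name" and its "arguments". apply_moves: Moves the arm, as the interface text tells. Its arguments: {"type":"object","properties":{"commands":{"type":"array","items":{"type":"array"}}},"required":["commands"]}

```bash
mkdir -p pics; cat > h.py <<'E'
import numpy as np,cv2
from cell import telemetry,viewer,bot
from scipy.spatial.transform import Rotation as Ro
def cap(n,f):
    c=viewer.calibration(n); p,d=viewer.capture(n)
    cv2.imwrite('pics/'+f+'.png',p[:,:,::-1]); np.savez('pics/'+f+'.npz',p=p,d=d,K=c['camera_matrix'],R=c['R'],t=c['t'])
    return p,d,c
def world(f):
    z=np.load('pics/'+f+'.npz');d=z['d'];v,u=np.mgrid[:d.shape[0],:d.shape[1]]
    r=np.stack([u,v,np.ones_like(u)],-1)@np.linalg.inv(z['K']).T*d[...,None]
    return z['p'],(r-z['t'])@z['R'],d
E
python3 - <<'E'
from h import *
s=telemetry.state();print(s)
cap('scene','s0');cap('top','t0')
E
```

```text
{'time_s': 0.0, 'q': array([-1.38951466,  0.42675217,  0.07386338,  1.60657572, -0.03412356,
        1.11078911, -0.06709809]), 'joint_vel': array([-1.44673979e-04, -1.02573422e-04,  1.39535672e-03,  6.04140414e-04,
        3.74885861e-04, -9.13739316e-05,  3.31932115e-04]), 'joint_efforts': array([ 7.22671866e-04, -9.49804258e+01,  3.76125589e+00, -4.63553560e+01,
        1.93566992e-02,  9.40404745e-03, -1.81731417e-05]), 'position': array([0.21913486, 0.63805455, 0.24961129]), 'tool_rot': array([ 1.64662790e-01,  9.86349718e-01, -6.28881759e-04, -6.49485681e-05]), 'force': array([-0.84382933,  0.20728717, -0.32120744]), 'torque': array([ 3.74468063e-02, -6.18477843e-03,  6.36876901e-05]), 'grip_force': 0.0, 'gripper_width': 0.08573739608414851}
```

View pics/t0.png

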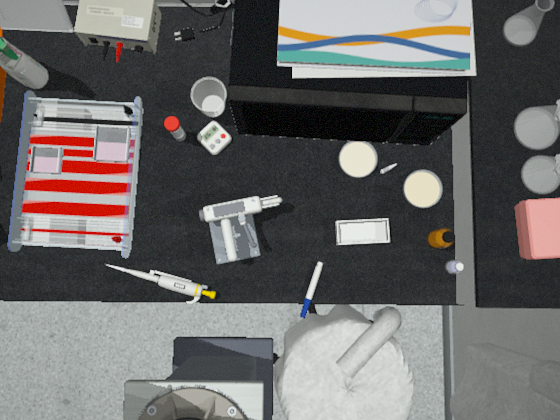

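View pics/s0.png

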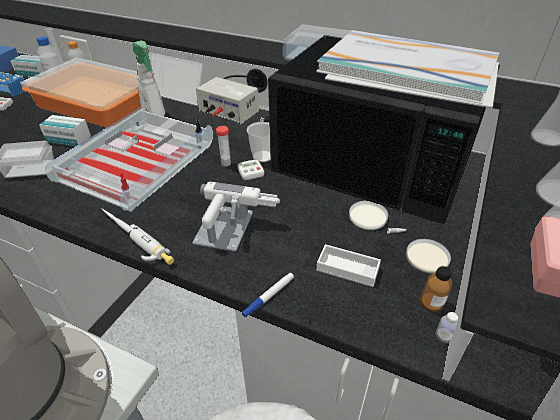

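Top view: the gun's barrel runs from (203,215) to (280,201) with the muzzle and trough to the right. The grip runs down at (227,240), with the trigger at about (245,230). The tray is at (362,231), timer (215,138), red-capped tube (175,128), pen (312,290) and microtube (388,168).

```bash
python3 - <<'E'
from h import *
p,W,d=world('t0')
np.set_printoptions(precision=4,suppress=True)
for n,(u,v) in dict(base=(195,410),barrelL=(206,213),barrelR=(255,206),trough=(279,201),gripend=(227,255),footc=(250,255),bench=(300,200),tray=(362,231),timer=(215,138),tube=(172,124),pen=(312,290),mt=(388,168)).items(): print(n,W[v,u],d[v,u])
# heights near gun and tray
for nm,(u0,u1,v0,v1),lo,hi in [('barrel',(190,290,185,225),.08,.1),('traytop',(325,400,210,255),.018,.035),('gun>55',(190,300,185,275),.05,.1)]:
    sub=W[v0:v1,u0:u1];m=((sub[...,2]>lo)&(sub[...,2]<hi)).astype(np.uint8)
    P=sub[m>0];print(nm,len(P),P.min(0),P.max(0),np.median(P,0))
    r=cv2.minAreaRect((P[:,:2]*1000).astype(np.float32));print(r,cv2.boxPoints(r).round(1).tolist())
p_=cv2.resize(p[180:280,185:305],None,fx=6,fy=6,interpolation=cv2.INTER_CUBIC);cv2.imwrite('pics/c0.png',p_[:,:,::-1])
E
```

```text
base [ 0.093  -0.0094  0.022 ] 1.2280515
barrelL [ 0.5316 -0.0307  0.0868] 1.2167083
barrelR [ 0.5483 -0.1396  0.0885] 1.2174948
trough [ 0.5621 -0.193   0.0745] 1.2333126
gripend [ 0.4389 -0.0794  0.0864] 1.2061242
footc [ 0.4421 -0.1266  0.0097] 1.2829012
bench [ 0.5745 -0.2435  0.004 ] 1.3050843
tray [ 0.5019 -0.3911  0.0047] 1.296336
timer [ 0.7202 -0.0385  0.0178] 1.3080007
tube [0.7273 0.0471 0.1112] 1.215756
pen [ 0.3624 -0.2721  0.0152] 1.2685002
mt [ 0.6534 -0.4537  0.0108] 1.3088521
barrel 1073 [ 0.5069 -0.1886  0.08  ] [ 0.5725 -0.0142  0.0979] [ 0.5385 -0.0865  0.0882]
((534.5082397460938, -103.2745590209961), (57.142757415771484, 177.87905883789062), 11.956921577453613) [[488.1000061035156, -22.200000762939453], [525.0, -196.1999969482422], [580.9000244140625, -184.39999389648438], [544.0, -10.300000190734863]]
traytop 290 [ 0.4691 -0.4506  0.0185] [ 0.529  -0.3267  0.0332] [ 0.502  -0.3923  0.0263]
((498.96441650390625, -388.4248352050781), (56.29719543457031, 122.05375671386719), 3.449028491973877) [[467.20001220703125, -329.20001220703125], [474.5, -451.0], [530.7000122070312, -447.6000061035156], [523.4000244140625, -325.79998779296875]]
gun>55 1858 [ 0.4257 -0.1976  0.0576] [ 0.5729 -0.0142  0.0979] [ 0.5314 -0.0909  0.0865]
((527.0584106445312, -117.28949737548828), (138.01296997070312, 176.25701904296875), 35.183441162109375) [[419.8999938964844, -85.0], [521.4000244140625, -229.10000610351562], [634.2000122070312, -149.60000610351562], [532.7000122070312, -5.5]]
```

View pics/c0.png

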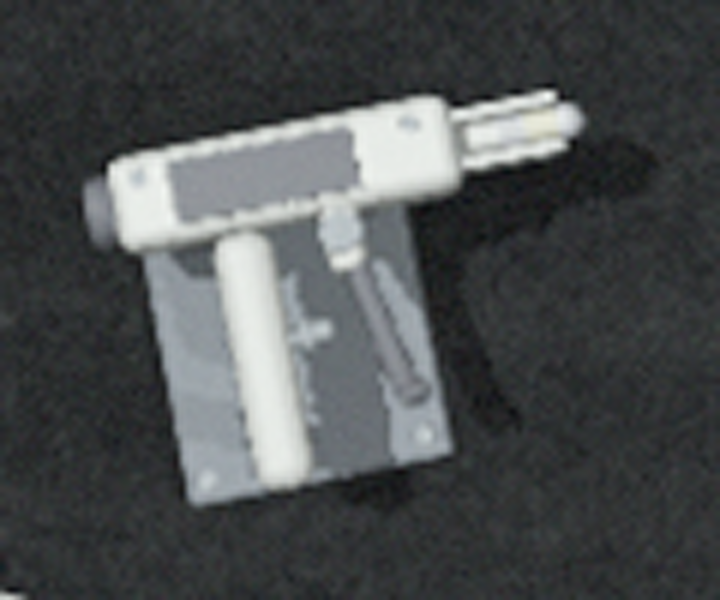

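The crop shows the barrel corners at crop px (108,158), (442,95), (462,190) and (125,250). The trough runs to about (560,125), with the vial nose at (580,118). The trigger runs from (340,225) to its tip at (415,392), and the grip end is at (283,480).

```bash
cat >> h.py <<'E'
def ray(f,uv,z):
    q=np.load('pics/'+f+'.npz');K,R,t=q['K'],q['R'],q['t'];c=-R.T@t
    r=R.T@np.linalg.inv(K)@np.array([uv[0],uv[1],1.]);return c+r*(z-c[2])/r[2]
E
python3 - <<'E'
from h import *
np.set_printoptions(precision=4,suppress=True)
c=lambda x,y:(185+(x+.5)/6-.5,180+(y+.5)/6-.5)
A=[ray('t0',c(*q),z) for q,z in [((108,158),.085),((442,95),.085),((462,190),.085),((125,250),.085)]]
mz=(A[1]+A[2])/2;bk=(A[0]+A[3])/2;print('len',np.linalg.norm(mz-bk),'w',np.linalg.norm(A[1]-A[2]),mz,bk)
dy=(bk-mz)/np.linalg.norm(bk-mz);psi=np.arctan2(-dy[0],dy[1]);o=(mz+bk)[:2]/2-dy[:2]*.010
print('psi',psi,'origin',o)
R=np.array([[np.cos(psi),-np.sin(psi)],[np.sin(psi),np.cos(psi)]])
P=lambda x,y:o+R@[x,y]
print('lip',P(0,-.1),'hinge',P(-.026,-.012),'gripend',P(-.115,.026))
for n,q,z in [('tip',(415,392),.083),('gripend',(285,488),.075),('lipend',(562,125),.078),('footcorner',(450,455),.008),('foot2',(192,505),.008)]:
    w=ray('t0',c(*q),z)[:2];print(n,w,'picker',R.T@(w-o))
E
```

```text
len 0.12672087499679055 w 0.03650723978337822 [ 0.5549 -0.1503  0.085 ] [ 0.5305 -0.026   0.085 ]
psi 0.19426137184951872 origin [ 0.5446 -0.098 ]
lip [ 0.5639 -0.1961] hinge [ 0.5214 -0.1148] gripend [ 0.4268 -0.0947]
tip [ 0.4619 -0.138 ] picker [-0.0889 -0.0233]
gripend [ 0.4263 -0.09  ] picker [-0.1146  0.0307]
lipend [ 0.5629 -0.1913] picker [-0.0001 -0.0951]
footcorner [ 0.4414 -0.1491] picker [-0.1111 -0.0302]
foot2 [ 0.4208 -0.0485] picker [-0.1119  0.0725]
```

>>> {"name": "apply_moves", "arguments": {"commands": [[1, [-1, 0, 0], [0, 0, 1]], [1, [-1, 0, 0], [0, 0, 1]], [1, [-1, 0, 0], [0, 0, 1]], [1, [-1, 0, 0], [0, 0, 1]], [1, [-1, 0, 0], [0, 0, 1]]]}}

```text
time_s: 0.52
position: [0.3288, 0.5776, 0.2499]
tool_rot: [0.376, 0.927, -0.0, 0.0]
force: [-0.3, 0.5, 0.6]
gripper_width: 0.0856
grip_force: 0.0
```

>>> {"name": "apply_moves", "arguments": {"commands": [[1, [-1, 0, 0], [0, 0, 1]], [1, [-1, 0, 0], [0, 0, 1]], [1, [-1, 0, 0], [0, 0, 1]], [1, [-1, 0, 0], [0, 0, 1]], [1, [-1, 0, 0], [0, 0, 1]]]}}

```text
time_s: 0.93
position: [0.4015, 0.4768, 0.2499]
tool_rot: [0.568, 0.823, -0.0, 0.0]
force: [0.5, -0.0, 0.5]
gripper_width: 0.0853
grip_force: 0.0
```

>>> {"name": "apply_moves", "arguments": {"commands": [[1, [-1, 0, 0], [0, 0, 1]], [1, [-1, 0, 0], [0, 0, 1]], [1, [-1, 0, 0], [0, 0, 1]], [1, [-1, 0, 0], [0, 0, 0.5]], [1, [0, 0, 0], [0, 0, 0]]]}}

```text
time_s: 1.35
position: [0.4253, 0.3763, 0.2503]
tool_rot: [0.688, 0.726, -0.001, 0.0]
force: [0.9, -0.3, 0.3]
gripper_width: 0.0855
grip_force: 0.0
```

>>> {"name": "apply_moves", "arguments": {"commands": [[1, [-1, 0.3, 0], [0, 0, 0]], [1, [-1, 0.3, 0], [0, 0, 0]], [1, [-1, 0.3, 0], [0, 0, 0]], [1, [-1, 0.3, 0], [0, 0, 0]], [1, [-1, 0.1, 0], [0, 0, 0]]]}}

```text
time_s: 1.77
position: [0.4649, 0.2573, 0.2502]
tool_rot: [0.685, 0.729, -0.0, 0.0]
force: [0.2, 0.3, 0.2]
gripper_width: 0.0856
grip_force: 0.0
```

>>> {"name": "apply_moves", "arguments": {"commands": [[1, [-1, 0, 0], [0, 0, 0]], [1, [-1, 0, 0], [0, 0, 0]], [1, [-1, 0, 0], [0, 0, 0]], [1, [-1, 0, 0], [0, 0, 0]], [1, [-1, 0, 0], [0, 0, 0]]]}}

```text
time_s: 2.18
position: [0.4718, 0.1326, 0.2502]
tool_rot: [0.685, 0.729, -0.0, -0.0]
force: [0.3, 0.5, -0.5]
gripper_width: 0.0853
grip_force: 0.0
```

>>> {"name": "apply_moves", "arguments": {"commands": [[1, [-1, 0, 0], [0, 0, 0]], [1, [-1, 0, 0], [0, 0, 0]], [1, [-1, 0, 0], [0, 0, 0]], [1, [-1, 0, 0], [0, 0, 0]], [1, [-1, 0, 0], [0, 0, 0]]]}}

```text
time_s: 2.6
position: [0.4795, 0.0079, 0.2503]
tool_rot: [0.685, 0.729, 0.0, -0.0]
force: [1.9, -0.0, -0.5]
gripper_width: 0.0854
grip_force: 0.0
```

>>> {"name": "apply_moves", "arguments": {"commands": [[1, [-1, 0, 0], [0, 0, 0]], [1, [-1, 0, 0], [0, 0, 0]], [1, [-1, 0, 0], [0, 0, 0]], [1, [-1, 0, 0], [0, 0, 0]], [1, [-1, 0, 0], [0, 0, 0]]]}}

```text
time_s: 3.02
position: [0.4873, -0.1169, 0.2503]
tool_rot: [0.685, 0.729, 0.0, -0.0]
force: [0.6, -0.2, 0.3]
gripper_width: 0.0856
grip_force: 0.0
```

>>> {"name": "apply_moves", "arguments": {"commands": [[1, [-1, 0, 0], [0, 0, 0]], [1, [-1, 0, 0], [0, 0, 0]], [1, [-1, 0, 0], [0, 0, 0]], [1, [-1, 0, 0], [0, 0, 0]], [1, [-1, 0, 0], [0, 0, 0]]]}}

```text
time_s: 3.43
position: [0.4951, -0.2415, 0.2502]
tool_rot: [0.685, 0.729, -0.0, -0.0]
force: [-0.1, -0.3, 0.8]
gripper_width: 0.0853
grip_force: 0.0
```

>>> {"name": "apply_moves", "arguments": {"commands": [[1, [-1, 0, 0.5], [0, 0, 0]], [1, [-1, 0, 0.5], [0, 0, 0]], [1, [-1, 0, 0.5], [0, 0, 0]], [1, [-1, 0, 0.5], [0, 0, 0]], [1, [-1, 0, 0.5], [0, 0, 0]]]}}

```text
time_s: 3.85
position: [0.5029, -0.3663, 0.1868]
tool_rot: [0.685, 0.729, -0.0, -0.0]
force: [-0.4, 0.5, 0.3]
gripper_width: 0.0854
grip_force: 0.0
```

>>> {"name": "apply_moves", "arguments": {"commands": [[1, [-0.9, 0, 0.4], [0, 0, 0]], [1, [0, 0, 0], [0, 0, 0]]]}}

```text
time_s: 4.02
position: [0.5026, -0.3914, 0.1757]
tool_rot: [0.686, 0.728, -0.001, -0.001]
force: [-0.6, 1.3, -0.8]
gripper_width: 0.0851
grip_force: 0.0
```

```bash
python3 - <<'E'
from h import *
print(telemetry.state()['q']);cap('wrist','w0')
E
```

```text
[ 0.04068316  0.53012663  0.71297299  1.79304718 -0.40808821  0.97344542
  0.97949096]
```

View pics/w0.png

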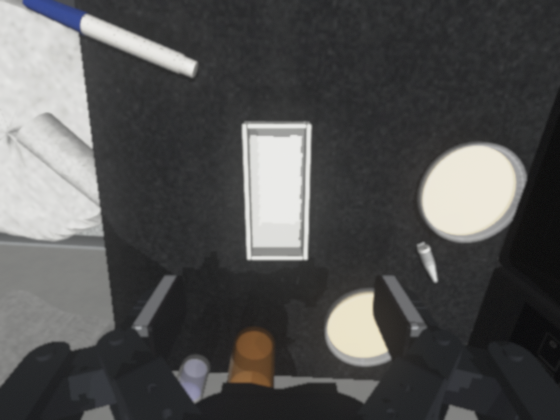

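Wrist view: the tray rim corners are at (243,122), (311,122), (309,260) and (247,260). The fingers are at (158,305) and (400,305), and the amber bottle is near (252,345).

```bash
python3 - <<'E'
from h import *
np.set_printoptions(precision=4,suppress=True)
A=np.array([ray('w0',q,.026) for q in [(243,122),(311,122),(309,260),(247,260)]]);print(A,A.mean(0))
p,W,d=world('t0')
for u,v in [(435,238),(440,238),(455,267),(422,188)]: print(W[v,u])
e=[np.linalg.norm(A[i]-A[i-1]) for i in range(4)];print(e)
dy=(A[0]+A[1]-A[2]-A[3])[:2];dy/=np.linalg.norm(dy);print('yaw',np.degrees(np.arctan2(-dy[0],dy[1])))
s=telemetry.state();M=Ro.from_quat(s['tool_rot']).as_matrix();print(M)
tgt=np.r_[A.mean(0)[:2]-.045*dy,.022];print(tgt,M.T@(tgt-s['position'])/.025)
E
```

```text
[[ 0.4698 -0.3285  0.026 ]
 [ 0.5241 -0.3253  0.026 ]
 [ 0.5334 -0.4479  0.026 ]
 [ 0.4764 -0.4514  0.026 ]] [ 0.5009 -0.3882  0.026 ]
[ 0.4827 -0.5454  0.069 ]
[ 0.4819 -0.5529  0.0816]
[ 0.4184 -0.5923  0.058 ]
[ 0.6048 -0.5326  0.0168]
[np.float64(0.12305152376188645), np.float64(0.054442964832737015), np.float64(0.12296410513533997), np.float64(0.05710511560876618)]
yaw 3.6926855729001122
[[-0.0592  0.9982 -0.0026]
 [ 0.9982  0.0592 -0.0003]
 [-0.0001 -0.0026 -1.    ]]
[ 0.5038 -0.4332  0.022 ] [-1.7381 -0.0555  6.1767]
```

>>> {"name": "apply_moves", "arguments": {"commands": [[1, [-0.85, 0, 0.9], [0, 0, 0]], [1, [-0.85, 0, 1], [0, 0, 0]], [1, [0, 0, 1], [0, 0, 0]], [1, [0, 0, 1], [0, 0, 0]], [1, [0, 0, 1], [0, 0, 0]]]}}

```text
time_s: 4.48
position: [0.5073, -0.4294, 0.0543]
tool_rot: [0.685, 0.729, 0.0, -0.0]
force: [0.4, -0.6, 0.3]
gripper_width: 0.0854
grip_force: 0.0
```

>>> {"name": "apply_moves", "arguments": {"commands": [[1, [0, 0, 0.8], [0, 0, 0]], [1, [0, 0, 0.4], [0, 0, 0]], [1, [0, 0, 0], [0, 0, 0]]]}}

```text
time_s: 4.73
position: [0.5065, -0.4286, 0.0235]
tool_rot: [0.685, 0.729, -0.0, -0.002]
force: [-0.8, -0.0, 0.6]
gripper_width: 0.086
grip_force: 0.0
```

>>> {"name": "apply_moves", "arguments": {"commands": [[0, [0, 0, 0], [0, 0, 0]], [0, [0, 0, 0], [0, 0, 0]], [0, [0, 0, 0], [0, 0, 0]], [0, [0, 0, 0], [0, 0, 0]], [0, [0, 0, 0], [0, 0, 0]]]}}

```text
time_s: 5.15
position: [0.5075, -0.4308, 0.0275]
tool_rot: [0.685, 0.729, 0.0, 0.001]
force: [-2.6, 2.1, 12.8]
gripper_width: 0.0548
grip_force: 61.9
```

>>> {"name": "apply_moves", "arguments": {"commands": [[0, [0, 0, 0], [0, 0, 0]], [0, [0, 0, 0], [0, 0, 0]], [0, [0, 0, 0], [0, 0, 0]], [0, [0, 0, 0], [0, 0, 0]], [0, [0, 0, 0], [0, 0, 0]]]}}

```text
time_s: 5.57
position: [0.5076, -0.4308, 0.0275]
tool_rot: [0.685, 0.729, 0.0, 0.001]
force: [-3.4, 2.1, 12.6]
gripper_width: 0.0548
grip_force: 61.9
```

>>> {"name": "apply_moves", "arguments": {"commands": [[0, [0, 0, -0.3], [0, 0, 0]], [0, [0, 0, -0.3], [0, 0, 0]], [0, [0, 0, -0.1], [0, 0, -0.5]], [0, [0, 0, 0], [0, 0, -0.5]], [0, [0, 0, 0], [0, 0, -0.5]]]}}

```text
time_s: 5.98
position: [0.5075, -0.4304, 0.0443]
tool_rot: [0.635, 0.773, 0.0, 0.001]
force: [0.4, 0.7, -1.6]
gripper_width: 0.0546
grip_force: 63.7
```

>>> {"name": "apply_moves", "arguments": {"commands": [[0, [0.5, 0.4, 0], [0, 0, 0]], [0, [0.7, 0.5, 0], [0, 0, 0]], [0, [0.7, 0.5, 0], [0, 0, 0]], [0, [0.7, 0.5, 0], [0, 0, 0]], [0, [0.7, 0.5, 0], [0, 0, 0]]]}}

```text
time_s: 6.4
position: [0.5507, -0.3369, 0.044]
tool_rot: [0.636, 0.772, 0.0, 0.001]
force: [0.6, -0.8, -2.3]
gripper_width: 0.0549
grip_force: 63.8
```

>>> {"name": "apply_moves", "arguments": {"commands": [[0, [0.7, 0.5, 0], [0, 0, 0]], [0, [0.7, 0.4, 0], [0, 0, 0]], [0, [0.5, 0.3, 0], [0, 0, 0]], [0, [0, 0, 0], [0, 0, 0]], [0, [0, 0, 0], [0, 0, 0]]]}}

```text
time_s: 6.82
position: [0.5709, -0.2847, 0.0435]
tool_rot: [0.635, 0.772, 0.0, 0.0]
force: [-0.6, -0.2, -1.3]
gripper_width: 0.0547
grip_force: 63.8
```

```bash
python3 - <<'E'
from h import *
np.set_printoptions(precision=4,suppress=True)
s=telemetry.state();print(s['q'],s['position']);M=Ro.from_quat(s['tool_rot']).as_matrix();print(M)
print(M.T@(np.r_[.5758,-.2570,.02]-s['position'])/.025)
E
```

```text
[-0.049   0.6851  0.5661  1.8594 -0.5223  0.7484  1.0014] [ 0.5709 -0.2847  0.0435]
[[-0.1931  0.9812  0.0006]
 [ 0.9812  0.1931 -0.0002]
 [-0.0003  0.0006 -1.    ]]
[1.0486 0.4045 0.939 ]
```

>>> {"name": "apply_moves", "arguments": {"commands": [[0, [0.5, 0.2, 0], [0, 0, 0]], [0, [0.5, 0.2, 0.1], [0, 0, 0]], [0, [0, 0, 0.2], [0, 0, 0]], [0, [0, 0, 0.2], [0, 0, 0]], [0, [0, 0, 0.12], [0, 0, 0]]]}}

```text
time_s: 7.23
position: [0.5752, -0.2588, 0.0272]
tool_rot: [0.636, 0.772, 0.0, -0.0]
force: [-21.7, 20.2, 83.2]
gripper_width: 0.0547
grip_force: 73.0
```

>>> {"name": "apply_moves", "arguments": {"commands": [[0, [0, 0, 0], [0, 0, 0]], [1, [0, 0, 0], [0, 0, 0]], [1, [0, 0, 0], [0, 0, 0]], [1, [0, 0, 0], [0, 0, 0]], [1, [0, 0, 0], [0, 0, 0]]]}}

```text
time_s: 7.65
position: [0.5751, -0.2593, 0.0272]
tool_rot: [0.636, 0.772, -0.0, -0.0]
force: [-1.3, -0.1, -0.1]
gripper_width: 0.0853
grip_force: 0.0
```

>>> {"name": "apply_moves", "arguments": {"commands": [[1, [0, 0, 0], [0, 0, 0]], [1, [0, 0, -1], [0, 0, 0]], [1, [0, 0, -1], [0, 0, 0]], [1, [0, 0, -1], [0, 0, 0]], [1, [0, 0, -1], [0, 0, 0]]]}}

```text
time_s: 8.07
position: [0.5751, -0.259, 0.1283]
tool_rot: [0.636, 0.772, -0.0, -0.0]
force: [-0.3, 0.7, 0.3]
gripper_width: 0.0855
grip_force: 0.0
```

>>> {"name": "apply_moves", "arguments": {"commands": [[1, [-0.8, 0, -1], [0, 0, 0]], [1, [-0.8, 0, -1], [0, 0, 0]], [1, [0, 0, -0.5], [0, 0, 0]], [1, [0, 0, 0], [0, 0, 0]], [1, [0, 0, 0], [0, 0, 0]]]}}

```text
time_s: 8.48
position: [0.5831, -0.2981, 0.19]
tool_rot: [0.636, 0.772, 0.0, 0.0]
force: [0.6, 1.2, -0.8]
gripper_width: 0.0856
grip_force: 0.0
```

```bash
python3 - <<'E'
from h import *
print(telemetry.state()['q']);cap('wrist','w1');cap('top','t1')
E
```

```text
[-0.12196979  0.53485303  0.69353167  1.73983252 -0.39542956  1.01027081
  0.90953603]
```

View pics/w1.png

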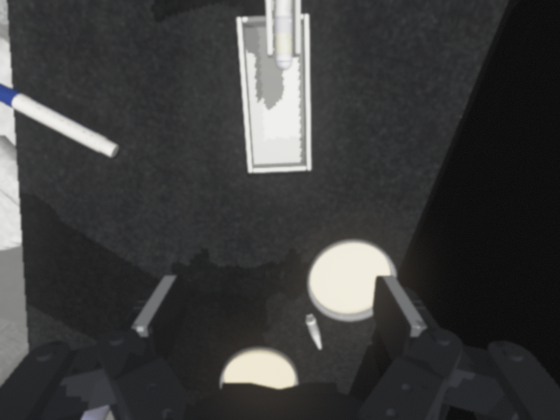

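Wrist view: the tray's rim corners are at about (238,18), (308,14), (310,170) and (249,172). The trough ends at about (268..300, 53) over the opening, with the vial nose at (284,66).

```bash
python3 - <<'E'
from h import *
np.set_printoptions(precision=4,suppress=True)
A=np.array([ray('w1',q,.026) for q in [(238,18),(308,14),(310,170),(249,172)]]);c=A.mean(0)
dy=(A[0]+A[1]-A[2]-A[3])[:2];dy/=np.linalg.norm(dy);dx=np.array([dy[1],-dy[0]])
lip=(ray('w1',(268,53),.078)+ray('w1',(300,54),.078))/2
for l in (lip[:2],np.array([.5629,-.1912])): print('tray',c,'yaw',np.arctan2(-dy[0],dy[1]),'lip',l,'in tray',dx@(l-c[:2]),dy@(l-c[:2]))
p,W,d=world('w1');print('w noise tray floor',W[120,280],W[120,245])
p,W,d=world('t1')
c=lambda x,y:(185+(x+.5)/6-.5,180+(y+.5)/6-.5)
# refine gun: bright/grey trigger
cv2.imwrite('pics/c1.png',cv2.resize(p[195:270,200:320],None,fx=6,fy=6,interpolation=cv2.INTER_CUBIC)[:,:,::-1])
s=telemetry.state();print(s['tool_rot'],s['position'])
E
```

```text
tray [ 0.5656 -0.2177  0.026 ] yaw 0.23467515167378597 lip [ 0.5654 -0.1892] in tray 0.006516793242789559 0.027775838782034493
tray [ 0.5656 -0.2177  0.026 ] yaw 0.23467515167378597 lip [ 0.5629 -0.1912] in tray 0.0035806380566839103 0.026436961065238445
w noise tray floor [ 0.572  -0.2349  0.003 ] [ 0.5427 -0.2393  0.0255]
[ 0.6356  0.772  -0.0001 -0.0008] [ 0.5826 -0.2973  0.1888]
```

View pics/c1.png

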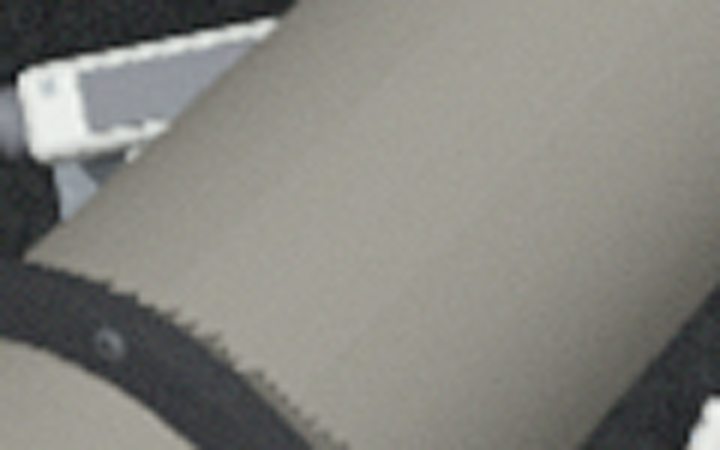

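>>> {"name": "apply_moves", "arguments": {"commands": [[0, [0, 0, 0], [0, 0, 1]], [0, [0, 0, 0], [0, 0, 1]], [0, [0, 0, 0], [0, 0, 1]], [0, [0, 0, 0], [0, 0, 1]], [0, [0, 0, 0], [0, 0, 0]]]}}

```text
time_s: 9.0
position: [0.5827, -0.2973, 0.1885]
tool_rot: [0.761, 0.648, -0.001, -0.001]
force: [0.1, 0.2, 0.2]
gripper_width: 0.0254
grip_force: 0.0
```

>>> {"name": "apply_moves", "arguments": {"commands": [[0, [0.9, -0.9, 0], [0, 0, 0]], [0, [0.9, -0.9, 0], [0, 0, 0]], [0, [0.9, -0.9, 0], [0, 0, 0]], [0, [0.9, -0.9, 0], [0, 0, 0]], [0, [0.9, -0.9, 0], [0, 0, 0]]]}}

```text
time_s: 9.42
position: [0.4879, -0.1681, 0.1889]
tool_rot: [0.759, 0.651, -0.001, -0.0]
force: [-0.5, 0.9, 0.4]
gripper_width: 0.0002
grip_force: 0.0
```

>>> {"name": "apply_moves", "arguments": {"commands": [[0, [0, 0, 0], [0, 0, 0]], [0, [0, 0, 0], [0, 0, 0]], [0, [0, 0, 0], [0, 0, 0]]]}}

```text
time_s: 9.67
position: [0.4897, -0.1692, 0.1898]
tool_rot: [0.759, 0.651, 0.0, 0.0]
force: [0.5, 0.1, 0.9]
gripper_width: -0.0003
grip_force: 0.0
```

```bash
python3 - <<'E'
from h import *
np.set_printoptions(precision=4,suppress=True)
s=telemetry.state();p,d,c=cap('wrist','w2');M=Ro.from_quat(s['tool_rot']).as_matrix()
print(s['position'],s['force'],s['q'],s['gripper_width']);print('cam in tool',M.T@(-c['R'].T@c['t']-s['position']))
print(M.T@(np.r_[.4894,-.170,.079]-s['position'])/.025)
E
```

```text
[ 0.4897 -0.1692  0.1898] [0.5445 0.0873 0.8984] [-0.5119  0.3305  0.8769  2.0525 -0.3244  0.899   0.3905] -0.0002973437693713243
cam in tool [ 0.0827  0.0004 -0.1234]
[-0.0326 -0.0085  4.431 ]
```

View pics/w2.png

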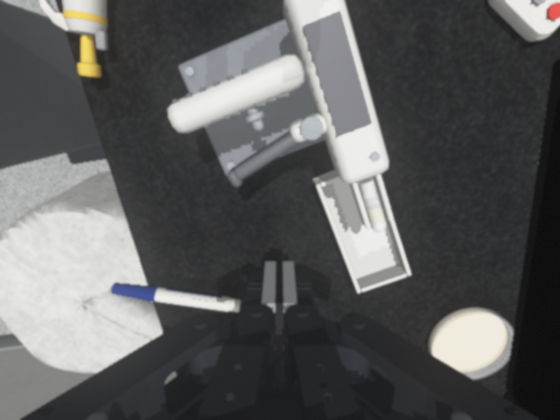

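Wrist view: the trigger runs from its hinge at (312,127) to its tip at (236,178), still at home. The shut fingertips are at (263..297, 262), and the tray under the trough is clear.

```bash
python3 - <<'E'
from h import *
np.set_printoptions(precision=4,suppress=True)
z=np.load('pics/w2.npz');print('f',z['K'][0,0],'tip width',34*(.1234+.019)/z['K'][0,0])
o=np.array([.5436,-.0931]);a=.194;R=np.array([[np.cos(a),-np.sin(a)],[np.sin(a),np.cos(a)]])
for n,q,h in [('hinge',(312,127),.085),('tip top',(236,178),.083),('barrel mz L',(341,182),.085),('barrel mz R',(388,163),.085),('gripend',(172,122),.075),('fingL',(263,262),None),('fingR',(297,262),None)]:
    w=ray('w2',q,h if h else .1898-.019)[:2];print(n,w,R.T@(w-o))
E
```

```text
f 329.9413204994136 tip width 0.014674124455438142
hinge [ 0.5218 -0.1088] [-0.0244 -0.0112]
tip top [ 0.4642 -0.1359] [-0.0862 -0.0267]
barrel mz L [ 0.5376 -0.1496] [-0.0168 -0.0543]
barrel mz R [ 0.5712 -0.1411] [ 0.0178 -0.0524]
gripend [ 0.4264 -0.0915] [-0.1147  0.0242]
fingL [ 0.4837 -0.16  ] [-0.0716 -0.0541]
fingR [ 0.4999 -0.1624] [-0.0563 -0.0596]
```

>>> {"name": "apply_moves", "arguments": {"commands": [[0, [0, -0.3, 0.8], [0, 0, 0]], [0, [0, 0, 1], [0, 0, 0]], [0, [0, 0, 1], [0, 0, 0]], [0, [0, 0, 1], [0, 0, 0]], [0, [0, 0, 0.63], [0, 0, 0]]]}}

```text
time_s: 10.13
position: [0.4814, -0.1694, 0.0766]
tool_rot: [0.76, 0.65, -0.001, -0.0]
force: [-0.0, 0.9, 0.2]
gripper_width: -0.0001
grip_force: 0.0
```

>>> {"name": "apply_moves", "arguments": {"commands": [[0, [0, 0, 0], [0, 0, 0]], [0, [0.11, -0.04, 0], [0, 0, 0]], [0, [0.11, -0.04, 0], [0, 0, 0]], [0, [0.11, -0.04, 0], [0, 0, 0]], [0, [0.11, -0.04, 0], [0, 0, 0]]]}}

```text
time_s: 10.55
position: [0.4803, -0.1566, 0.08]
tool_rot: [0.76, 0.65, 0.001, 0.0]
force: [-0.4, 0.3, -0.1]
gripper_width: 0.0
grip_force: 0.0
```

>>> {"name": "apply_moves", "arguments": {"commands": [[0, [0.06, -0.02, 0], [0, 0, 0]], [0, [0.06, -0.02, 0], [0, 0, 0]], [0, [0.06, -0.02, 0], [0, 0, 0]], [0, [0.06, -0.02, 0], [0, 0, 0]], [0, [0, 0, 0], [0, 0, 0]]]}}

```text
time_s: 10.97
position: [0.4788, -0.1506, 0.0792]
tool_rot: [0.76, 0.65, 0.0, 0.0]
force: [0.2, -0.9, -0.5]
gripper_width: -0.0001
grip_force: 0.4
```

>>> {"name": "apply_moves", "arguments": {"commands": [[0, [0.06, -0.02, 0], [0, 0, 0]], [0, [0.06, -0.02, 0], [0, 0, 0]], [0, [0.06, -0.02, 0], [0, 0, 0]], [0, [0, 0, 0], [0, 0, 0]]]}}

```text
time_s: 11.3
position: [0.4776, -0.1464, 0.079]
tool_rot: [0.76, 0.65, -0.0, 0.0]
force: [-1.5, -6.3, 1.3]
gripper_width: 0.0
grip_force: 2.3
```

>>> {"name": "apply_moves", "arguments": {"commands": [[0, [0.06, -0.02, 0], [0, 0, 0]], [0, [0.06, -0.02, 0], [0, 0, 0]], [0, [0.06, -0.02, 0], [0, 0, 0]], [0, [0, 0, 0], [0, 0, 0]]]}}

```text
time_s: 11.63
position: [0.4766, -0.1418, 0.079]
tool_rot: [0.76, 0.649, -0.0, 0.0]
force: [-3.0, -5.8, 0.7]
gripper_width: -0.0003
grip_force: 2.8
```

>>> {"name": "apply_moves", "arguments": {"commands": [[0, [0.06, -0.02, 0], [0, 0, 0]], [0, [0.06, -0.02, 0], [0, 0, 0]], [0, [0.06, -0.02, 0], [0, 0, 0]], [0, [0, 0, 0], [0, 0, 0]]]}}

```text
time_s: 11.97
position: [0.4763, -0.1372, 0.0792]
tool_rot: [0.76, 0.65, -0.0, 0.0]
force: [-0.6, -7.2, 1.9]
gripper_width: 0.0002
grip_force: 3.7
```

>>> {"name": "apply_moves", "arguments": {"commands": [[0, [0.04, -0.015, 0], [0, 0, 0]], [0, [0.04, -0.015, 0], [0, 0, 0]], [0, [0, 0, 0], [0, 0, 0]]]}}

```text
time_s: 12.22
position: [0.4758, -0.1354, 0.0791]
tool_rot: [0.76, 0.649, -0.0, 0.001]
force: [-0.9, -7.3, 1.9]
gripper_width: 0.0001
grip_force: 3.7
```

>>> {"name": "apply_moves", "arguments": {"commands": [[0, [0.04, -0.015, 0], [0, 0, 0]], [0, [0.04, -0.015, 0], [0, 0, 0]], [0, [0, 0, 0], [0, 0, 0]]]}}

```text
time_s: 12.47
position: [0.4752, -0.1334, 0.0791]
tool_rot: [0.76, 0.649, -0.0, 0.001]
force: [-0.9, -8.1, 1.4]
gripper_width: -0.0
grip_force: 4.0
```

>>> {"name": "apply_moves", "arguments": {"commands": [[0, [0.04, -0.015, 0], [0, 0, 0]], [0, [0.02, -0.01, 0], [0, 0, 0]], [0, [0, 0, 0], [0, 0, 0]]]}}

```text
time_s: 12.72
position: [0.4749, -0.1319, 0.0791]
tool_rot: [0.761, 0.649, -0.0, 0.001]
force: [-1.5, -8.1, 0.8]
gripper_width: -0.0001
grip_force: 4.2
```

>>> {"name": "apply_moves", "arguments": {"commands": [[0, [0.04, -0.015, 0], [0, 0, 0]], [0, [0.02, -0.01, 0], [0, 0, 0]], [0, [0, 0, 0], [0, 0, 0]]]}}

```text
time_s: 12.97
position: [0.4745, -0.1303, 0.0791]
tool_rot: [0.76, 0.649, -0.0, 0.001]
force: [-1.9, -8.9, 2.3]
gripper_width: -0.0003
grip_force: 4.4
```

>>> {"name": "apply_moves", "arguments": {"commands": [[0, [0.04, -0.015, 0], [0, 0, 0]], [0, [0.02, -0.01, 0], [0, 0, 0]], [0, [0, 0, 0], [0, 0, 0]]]}}

```text
time_s: 13.22
position: [0.4742, -0.129, 0.0792]
tool_rot: [0.761, 0.649, -0.0, 0.001]
force: [-1.3, -9.7, 0.7]
gripper_width: 0.0005
grip_force: 5.0
```

>>> {"name": "apply_moves", "arguments": {"commands": [[0, [0.02, -0.01, 0], [0, 0, 0]], [0, [0.02, -0.01, 0], [0, 0, 0]], [0, [0, 0, 0], [0, 0, 0]]]}}

```text
time_s: 13.47
position: [0.4741, -0.1285, 0.0793]
tool_rot: [0.761, 0.649, -0.0, 0.001]
force: [0.0, -13.4, -1.3]
gripper_width: -0.0001
grip_force: 6.7
```

>>> {"name": "apply_moves", "arguments": {"commands": [[0, [0.02, -0.01, 0], [0, 0, 0]], [0, [0.02, -0.01, 0], [0, 0, 0]], [0, [0, 0, 0], [0, 0, 0]]]}}

```text
time_s: 13.72
position: [0.474, -0.128, 0.0794]
tool_rot: [0.761, 0.649, -0.0, 0.002]
force: [1.7, -17.9, -2.9]
gripper_width: -0.0003
grip_force: 8.8
```

>>> {"name": "apply_moves", "arguments": {"commands": [[0, [0.02, -0.01, 0], [0, 0, 0]], [0, [0, 0, 0], [0, 0, 0]], [0, [0, 0, 0], [0, 0, 0]], [0, [0, 0, 0], [0, 0, 0]], [0, [0, 0, 0], [0, 0, 0]]]}}

```text
time_s: 14.13
position: [0.4739, -0.1279, 0.0794]
tool_rot: [0.761, 0.649, -0.001, 0.002]
force: [1.2, -19.7, -2.6]
gripper_width: 0.0
grip_force: 9.8
```

>>> {"name": "apply_moves", "arguments": {"commands": [[0, [0, 0, 0], [0, 0, 0]], [0, [0, 0, 0], [0, 0, 0]], [0, [0, 0, 0], [0, 0, 0]], [0, [0, 0, 0], [0, 0, 0]], [0, [0, 0, 0], [0, 0, 0]]]}}

```text
time_s: 14.55
position: [0.4739, -0.1279, 0.0794]
tool_rot: [0.761, 0.649, -0.001, 0.002]
force: [1.9, -18.2, -1.9]
gripper_width: 0.0001
grip_force: 9.8
```

```bash
python3 - <<'E'
from h import *
cap('wrist','w3');print(telemetry.state()['force'])
E
```

```text
[  2.55427336 -19.32463321  -2.65483704]
```

View pics/w3.png

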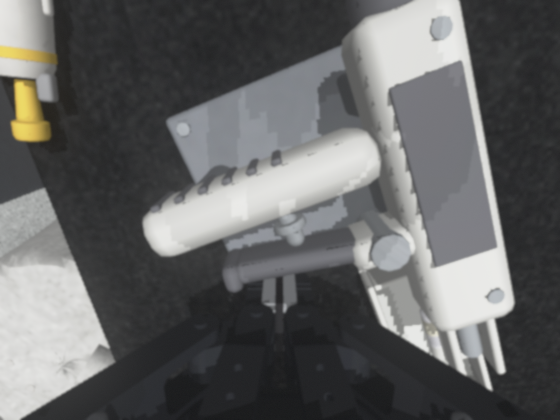

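The trigger's back touches the screw tip at about (293,240), and the push rod shows in the trough at (470,340). I'll let go now.

>>> {"name": "apply_moves", "arguments": {"commands": [[0, [-0.1, 0.04, 0], [0, 0, 0]], [0, [-0.2, 0.07, 0], [0, 0, 0]], [0, [-0.3, 0.1, 0], [0, 0, 0]], [0, [-0.3, 0.1, 0], [0, 0, 0]], [0, [-0.4, 0.14, 0], [0, 0, 0]]]}}

```text
time_s: 15.02
position: [0.4807, -0.1584, 0.0793]
tool_rot: [0.76, 0.65, 0.001, 0.0]
force: [-0.4, 0.4, -0.3]
gripper_width: -0.0
grip_force: 0.0
```

>>> {"name": "apply_moves", "arguments": {"commands": [[0, [-0.4, 0.14, 0], [0, 0, 0]], [0, [-0.2, 0, -0.8], [0, 0, 0]], [0, [0, 0, -1], [0, 0, 0]], [0, [0, 0, -1], [0, 0, 0]], [0, [0, 0, -1], [0, 0, 0]]]}}

```text
time_s: 15.43
position: [0.4799, -0.1749, 0.1749]
tool_rot: [0.761, 0.649, -0.001, -0.0]
force: [0.9, -0.0, 0.5]
gripper_width: -0.0002
grip_force: 0.0
```

>>> {"name": "apply_moves", "arguments": {"commands": [[0, [0, 0, -1], [0, 0, 0]], [0, [-0.8, 0.8, -0.5], [0, 0, 0]], [0, [-0.8, 0.8, 0], [0, 0, 0]], [0, [0, 0, 0], [0, 0, 0]], [0, [0, 0, 0], [0, 0, 0]]]}}

```text
time_s: 15.85
position: [0.5138, -0.2214, 0.2114]
tool_rot: [0.761, 0.649, -0.001, 0.0]
force: [-1.0, 0.4, -0.3]
gripper_width: 0.0003
grip_force: 0.0
```

```bash
python3 - <<'E'
from h import *
cap('wrist','w4')
E
```

```text
(no output)
```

View pics/w4.png

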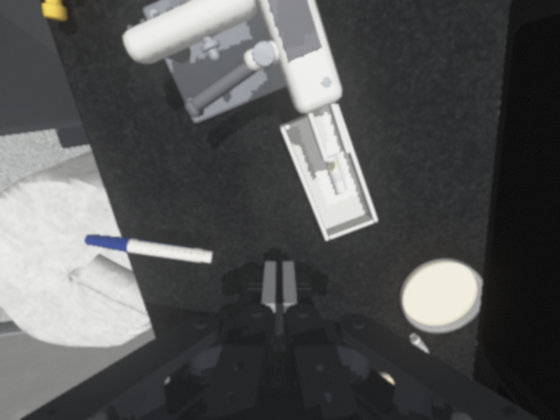

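The trigger is back home, with its tip at (192,108). The vial shows in the tray at about (330..343, 160..195). I'll check its height and that it is at rest.

```bash
python3 - <<'E'
from h import *
np.set_printoptions(precision=3,suppress=True)
cap('wrist','w5')
for f in('w4','w5'):
    p,W,d=world(f)
    for u,v in [(326,140),(330,160),(332,165),(336,175),(340,185),(343,193),(346,205),(323,170)]: print(f,W[v,u],p[v,u])
print(np.abs(np.load('pics/w4.npz')['p'].astype(int)[120:235,285:375]-np.load('pics/w5.npz')['p'][120:235,285:375]).mean())
A=np.array([ray('w5',q,.026) for q in [(282,126),(338,107),(377,219),(327,240)]]);print(A.mean(0))
p=np.load('pics/w5.npz')['p'][95:245,270:390];cv2.imwrite('pics/c5.png',cv2.resize(p,None,fx=5,fy=4,interpolation=cv2.INTER_CUBIC)[:,:,::-1])
E
```

```text
w4 [ 0.559 -0.177  0.065] [229 229 226]
w4 [ 0.567 -0.204  0.016] [226 226 228]
w4 [ 0.568 -0.209  0.015] [164 162 150]
w4 [ 0.571 -0.219  0.017] [226 226 227]
w4 [ 0.574 -0.23   0.016] [237 237 235]
w4 [ 0.578 -0.243  0.003] [235 235 233]
w4 [ 0.58  -0.255  0.005] [228 228 225]
w4 [ 0.56  -0.215  0.002] [211 211 208]
w5 [ 0.559 -0.177  0.061] [229 228 226]
w5 [ 0.566 -0.203  0.015] [230 230 232]
w5 [ 0.568 -0.208  0.015] [163 161 150]
w5 [ 0.571 -0.218  0.016] [225 225 226]
w5 [ 0.573 -0.229  0.015] [236 236 234]
w5 [ 0.577 -0.241  0.003] [230 231 228]
w5 [ 0.579 -0.255  0.003] [228 228 225]
w5 [ 0.56  -0.214  0.004] [173 173 171]
6.027053140096618
[ 0.565 -0.216  0.026]
```

View pics/c5.png

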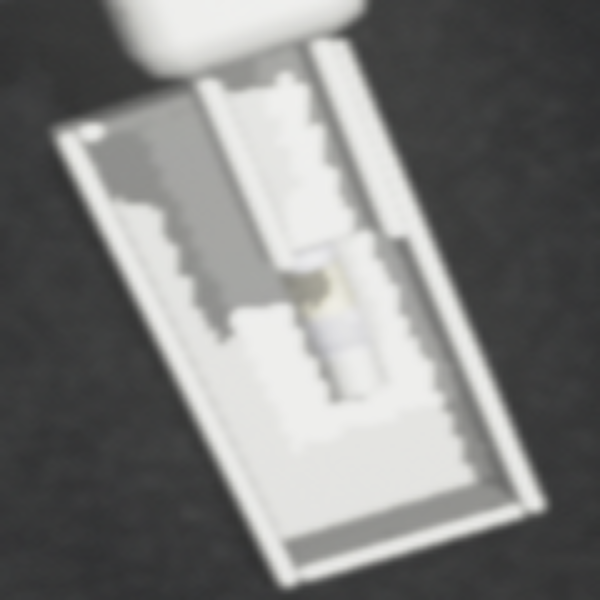

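The crop shows the vial lying flat on the tray floor at about (345,320), with its top at z ≈ 16 mm as expected (4 + 12). The robot is clear, so I'll hand it in.

```bash
python3 -c "
from h import *
print(bot.finish_job())"
```

```text
the job is handed in; nothing more can be done
None
```

I've handed the job in, but no verdict came back. The tray is under the trough, the trigger was held on its stop at about 19 N for roughly a second and sprang back home, and the vial lies flat in the tray with the robot clear.

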